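# Close up the jar's travel case

## Robot

A 6-joint arm with a two-finger parallel gripper is mounted at the origin on the work surface; the furniture and walls round the work are solid. World frame = base frame: x ahead of the robot, y to its left, z up, the work surface at z = 0. Lengths are in mm, angles in rad, forces in N, time in s.
With the tool pointing down it reaches from about 350 to 875 mm from the base axis. Payload 4.2 kg.
Tool frame: the origin (TCP) lies where the fingers leave the gripper's body, on its centre line; the fingertips stand 70 mm ahead of it and the grasp point (between the pads) lies 51 mm ahead of it (r.grip_depth is the distance from the TCP to the grasp point, in mm); z points along the fingers, y is the line along which they close (so a half turn about z gives the same grasp; the last joint's range is limited). The gripper opens to 87 mm and grips with 3 to 60 N. Pads are 19 mm wide; open, the fingers measure 117 mm over their backs; the gripper's body (75 mm by 190 mm) begins 51 mm behind the grasp point.
Start: joints at [-1.007, 0.385, 0.008, 0, -1.194, -0.259], TCP at [187.58, -596.166, 292.25] pointing down, gripper open.
Joint ranges: [-3.14, 3.14], [-1.21, 2.06], [-1.07, 1.41], [-3.16, 2.05], [-2.99, -0.16], [-3.1, 3.1]. Speed limits (rad/s): [2.79, 2.79, 3.14, 3.14, 3.14, 3.14].

## Interface

Orientations are given as a unit quaternion [x, y, z, w].
In Python, from workcell import r gives the robot as it stands.
- The arm moves only by the tool shift_gripper, called after "Call:" by a JSON object that holds its "fn" and its "kwargs", one argument or row to a line. Schema: {"type":"object","properties":{"increments":{"type":"array","items":{"type":"array","items":{"type":"array","items":{"type":"number"},"minItems":7,"maxItems":7},"minItems":1,"maxItems":5},"minItems":1,"maxItems":1},"only":{"type":"string"},"quiet":{"type":"boolean"},"lines":{"type":"string"}},"required":["increments"],"additionalProperties":false}. increments is a list that holds a single list of rows (three levels of brackets), with 1 to 5 rows, each of 7 numbers: a rotation vector rx, ry, rz in shares of pi rad (1.0 is pi rad), then dx, dy, dz in shares of 300 mm (1.0 is 300 mm), then the finger opening in mm; each row is the pose to reach, as a shift and turn from the pose commanded when the call began, along the tool's axes at that moment; what a row does not reach only later rows make up. A row lasts 1/10 s, in which the tool goes at most 50 mm and 0.15 rad, less where a joint would pass 70% of its speed; a pose out of reach is approached as far as the arm can. The fingers move at their own pace and stop on an object; the grip force is fixed at half the most. Time passes only in rows, so rows that do not move let the fingers close. The tool returns the time, the measured TCP pose, the force, the opening and the grip force at its end. only (a regular expression) keeps the lines of the reply that match it, lines (a string "A,B") keeps lines A to B, and quiet returns only ok. Shift and turn numbers lie between -1 and 1, and a call with a number outside is refused. Input that does not fit is refused with a message, and nothing moves.
- r.state(): the state, without advancing time (a new reading comes with each control period).
- r.read_camera(name): name is "scene" or "top"; returns a dict with "frame" (420x560x3 uint8, red, green, blue), "intrinsics" (3x3 intrinsics, pixels), "eye" and "attitude" of the camera in the world. Camera axes: x right, y down, z forward; pixel columns grow to the right and rows downward; lengths in mm; the calibration is good to about 2 mm. A picture is of the moment at which its call begins. There is no depth.
- r.job_done(): hands the job in; it is judged then, once.
The state is a dict: "time": time; "q": joint angles; "qvel": joint speeds; "joint_efforts": joint torques, N m; "tool_pos": TCP position; "ee_rot": TCP orientation; "force": force on the tool from outside, world axes, zero at the start; "wrist_torque": the same for the moment, N m; "opening": finger opening in mm; "gripper_force": force on a finger pad.
Only numpy, scipy, OpenCV 4.12 (cv2) and the standard library are available. Lean on these libraries where they do the work, as an engineer would, in place of code of your own. Each camera call takes 0.05 s, during which the arm holds its last target. There are 200 camera calls.

## Task

The clay jar stands ready in its wooden travel case: press the padded cross brace over it down until it is fully seated in its slot, push the sliding lid fully home along its grooves, then push the small bolt all the way across so that the lid is locked. Nothing is to be picked up: the lid stays in its grooves while you push it, and you leave the jar and the loose things lying around the case where they are.

Things in the scene. Friction and masses are not known exactly. Their poses are not given: they have to be found in the camera images.
- case: Fixed plywood case, 230 (x) x 180 (y) x 173 mm high, walls 12 mm; battens outside its long sides reach y = +118 and -110 mm. Origin: centre of underside, on the table; z up, x = the way the lid closes. The lid enters over the -x end wall (158 mm high), in grooves 158 to 166 mm up in the long walls (inner width 156 mm)
- brace (a joint): height (m) of the brace above its seat: 0 = seated, 0.014 to 0.025 at the start. Wooden bar, 28 (case x) x 154 mm (y), across the case over the jar at case x = +35 mm; slides straight down in slots, a tight fit: about 6 N moves it, and it stays where left. Its top is 154 mm above the table when seated, 4 mm below the lid; while proud it is in the lid's way
- brace_top (a point): centre of the brace's flat top face (moves with it)
- lid: Loose plywood lid, 217 x 163 x 6 mm, 0.14 to 0.3 kg, about 2 mm play in the grooves. Starts 110 to 140 mm open, tail out over the case's -x end. Origin on its underside, 158 mm above the table, at case x = 0 when home (against the far wall; negative = open); axes as the case's. Its tail edge is at lid x = -115 mm, its nose at +102 mm
- lid_push (a point): centre of the upright pushing face (looks to -x) of the wooden finger block across the lid's tail, at lid x = -80 mm. Block 144 mm long in y, its other side slopes; the face rises 20 mm from the panel's top (164 mm above the table) and this point is 10 mm up it. Push towards case +x
- bolt (a joint): how far (m) the bolt is drawn back: 0 = fully across, 0.013 to 0.018 at the start. Steel bar, 9 mm, sliding along case y on the batten at the case's -x, +y corner, axis 179 mm above the table. Pushed to case -y it lies over the lid's tail, 3.5 mm behind the finger block; it strikes the block if the lid is not home. About 2 N moves it; it stays where left
- bolt_knob (a point): centre of the 13 mm ball on the bolt's upright finger pin (9 mm thick), 198.5 mm above the table, ball top 205 mm; at case x = -88, y = +88 mm when the bolt is across. The bolt's guides beside it (case y = 80 to 83 and 112 to 115 mm) reach up 186 mm. Push towards case -y
- jar: brown clay jar, 70 mm across, 107 mm high, standing loose in the foam at case x = +35 mm; origin at the centre of its foot. Its mouth ends 3 mm below the seated brace. To be left alone
- cotton_tape: loose roll of white cotton tape lying flat, 66 mm across, 15 mm high, on the table between the robot and the case; to be left alone
- air_blower: loose black rubber air blower with yellow nozzle, 53 x 129 x 53 mm, on the table to the right of the case; to be left alone
- soft_brush: loose soft brush with wooden handle, 204 mm long, 17 mm high, on the table to the left; to be left alone

How it is judged:
By the outcome, as a careful person would: the job done as asked, in the order asked, and still so for the second after the job is handed in, with the robot touching nothing.
It also fails if it takes over 51 s, if anything falls off the work surface, if the arm or the gripper's body presses on something with over 40 N, if the wrist force passes 120 N, or if a joint passes its speed limit or range.

## Working session

There is one attempt and no reset: what is moved stays moved. The work goes in short steps, Python scripts to look and compute and a tool call to move; the robot and the scene stay as the last step left them, time stands still between calls to the robot, and variables do not carry over. Pictures are saved under pics/ and viewed, at most 10 in all, crops included, and the job is handed in when it is done.

```bash
ls; mkdir -p pics
```

Run:
```python
from workcell import r
import cv2
for n in("scene","top"):
    c=r.read_camera(n); cv2.imwrite(f"pics/{n}0.png",c["frame"][:,:,::-1]); print(n,c["intrinsics"],c["eye"],c["attitude"])
print(r.state())
```

```text
pics
workcell.py
scene [[417.00608742   0.         280.42576912]
 [  0.         417.00608742 210.75693095]
 [  0.           0.           1.        ]] [ 988.42834431 -132.24569184 1108.01903667] [ 0.80168746  0.53917834 -0.13705275 -0.21863319]
top [[438.10537356   0.         269.96723497]
 [  0.         438.10537356 214.91458993]
 [  0.           0.           1.        ]] [ 247.65805948   52.39133337 1310.26910017] [ 0.74293733 -0.66126344  0.07131726 -0.07542301]
{'time': 0.1, 'q': array([-1.00741022e+00,  3.85466875e-01,  6.78638341e-03, -3.95800237e-04,
       -1.19399689e+00, -2.58608603e-01]), 'qvel': array([ 0.00036069,  0.00031035,  0.00281406,  0.00105724, -0.00113544,
        0.00020319]), 'joint_efforts': array([-3.06790180e-04, -3.91689670e+01,  1.87935591e+01,  4.23191249e+00,
        1.34795706e-02, -6.67993686e-05]), 'tool_pos': array([ 187.45563703, -595.81743374,  291.29174309]), 'ee_rot': array([-1.51727420e-01,  9.88421910e-01,  9.35696129e-04, -2.07134181e-04]), 'force': array([ 0.07450462,  0.23458392, -0.39843232]), 'wrist_torque': array([ 0.03639547,  0.04678124, -0.0075771 ]), 'gripper_force': 0.0, 'opening': 87.1750845796279}
```

View pics/scene0.png

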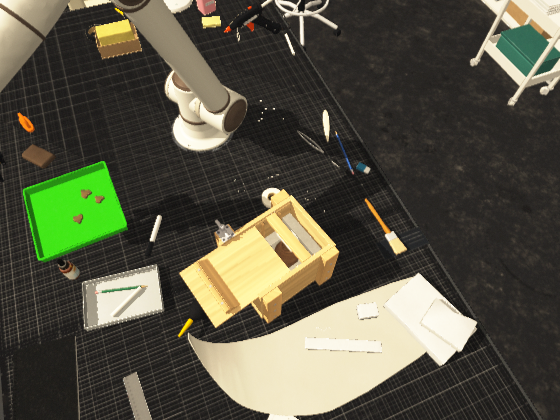

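View pics/top0.png

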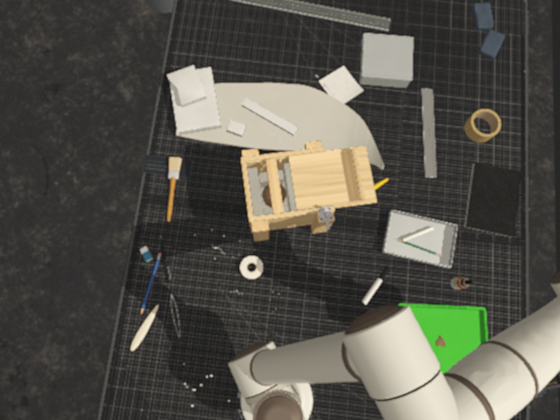

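The case stands with its +x towards world +y (left in the top view), at about (300,188) in the top view. The lid tail is at right (370,175), the brace at (275,185) and the bolt at (325,215), nearest the robot. I'll enlarge both views.

Run:
```python
import cv2
a=cv2.imread("pics/top0.png")[135:245,230:390]; cv2.imwrite("pics/topc.png",cv2.resize(a,None,fx=5,fy=5,interpolation=cv2.INTER_CUBIC))
a=cv2.imread("pics/scene0.png")[185:330,170:350]; cv2.imwrite("pics/scenec.png",cv2.resize(a,None,fx=4,fy=4,interpolation=cv2.INTER_CUBIC))
```

```text
(no output)
```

View pics/topc.png

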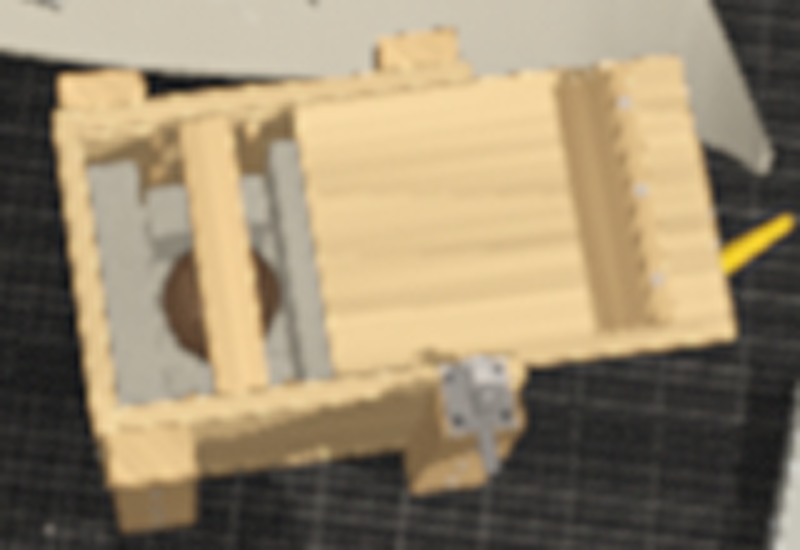

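View pics/scenec.png

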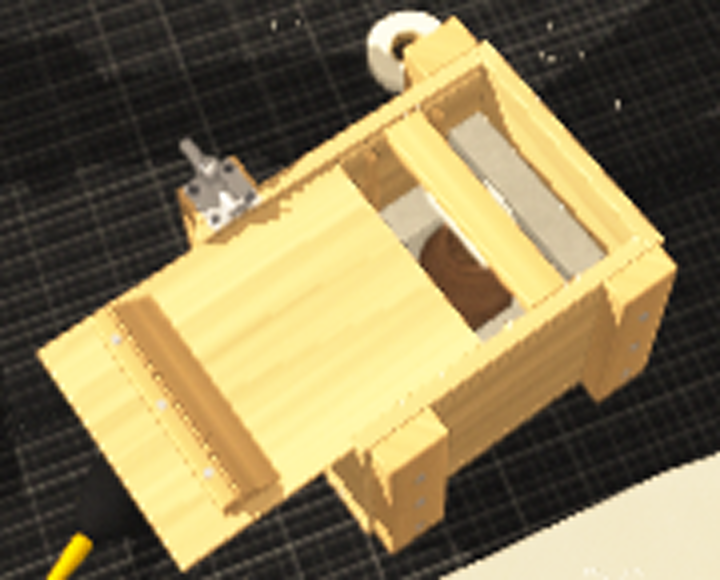

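The crops are clear. In the top crop, the case's far end corners are at (55,115) and (97,432), and the lid tail corners at (683,60) and (735,340). The brace runs from (207,122) to (241,388). The scene crop shows the same features.

Create h.py:
```python
from workcell import r
import numpy as np
from scipy.spatial.transform import Rotation as R
C={n:r.read_camera(n) for n in("scene","top")}
OFF={"top":(230,135,5),"scene":(170,185,4)}
def ray(n,p):
    c=C[n]; d=np.linalg.solve(np.array(c["intrinsics"]),[p[0],p[1],1]); return np.array(c["eye"]),R.from_quat(c["attitude"]).apply(d)
def crop(n,p):
    a,b,s=OFF[n]; return ((p[0]+.5)/s-.5+a,(p[1]+.5)/s-.5+b)
def pl(n,p,z):
    e,d=ray(n,p); return e+d*(z-e[2])/d[2]
def tri(p,q):
    e1,d1=ray("top",p); e2,d2=ray("scene",q)
    t=np.linalg.lstsq(np.c_[d1,-d2],e2-e1,rcond=None)[0]; a=e1+t[0]*d1; b=e2+t[1]*d2
    return (a+b)/2,np.linalg.norm(a-b)
```

Run:
```python
from h import *
np.set_printoptions(precision=1,suppress=True)
F={"case+x-y":((55,115),(660,240),173),"case+x+y":((97,432),(485,42),173),"tail-y":((683,60),(185,570),164),"tail+y":((735,340),(38,352),164),
"nose-y":((297,108),(478,342),164),
"br-y":((207,121),(545,295),None),"br+y":((241,388),(405,122),None),"pin":((490,400),(200,160),None),
"tip":((490,470),(185,145),205)}
for k,(a,b,z) in F.items():
    a=crop("top",a);b=crop("scene",b)
    print(k,*tri(a,b),*( [pl("top",a,z),pl("scene",b,z)] if z else []))
```

```text
case+x-y [636.5 172.4 173.6] 3.143603910628947 [636.1 171.  173. ] [636.6 174.2 173. ]
case+x+y [464.1 127.8 175.1] 3.721432114444117 [464.  126.2 173. ] [463.3 130.3 173. ]
tail-y [ 714.5 -165.4  159.5] 9.339581657637053 [ 711.8 -169.2  164. ] [ 717.  -160.8  164. ]
tail+y [ 557.4 -205.6  160.3] 6.952464151117091 [ 555.8 -208.2  164. ] [ 560.  -201.9  164. ]
nose-y [656.   41.8 173.2] 3.1235528385174565 [658.8  40.2 164. ] [653.1  45.1 164. ]
br-y [643.1  90.6 173.3] 4.824663840047315
br+y [497.9  56.2 170.6] 6.2322320199505015
pin [497.2 -74.4 209.7] 0.4663443741546447
tip [466.9 -79.5 180.2] 3.789848442757442 [461.6 -78.4 205. ] [481.3 -79.2 205. ]
```

Case origin comes out at about (579, 39) with its x axis at 104.5°. The case width (178 mm), lid and brace positions all agree with that. The brace is about 18 mm proud and the lid about 117 mm open. First I'll move over the brace.

Create g.py:
```python
import sys; from workcell import r
import numpy as np
from scipy.spatial.transform import Rotation as R
O=np.array([578.9,39.,0]); th=np.radians(104.5); K=R.from_euler('z',th)
def go(x,y,ztip):  # tip target in case frame
    s=r.state(); T=R.from_quat(s["ee_rot"]); p=O+K.apply([x,y,0])+[0,0,ztip+70]
    ty=T.apply([0,1,0]); print("t",s["time"],"case tip",(K.inv().apply(s["tool_pos"]-O)-[0,0,70]).round(1),"F",K.inv().apply(s["force"]).round(1),
     "delta tool",T.inv().apply(p-s["tool_pos"]).round(1),"yaw err",round(float(np.arctan2(ty[1],ty[0])-th),3),"open",s["opening"])
if __name__=="__main__": go(*map(float,sys.argv[1:4]))
```

```bash
python3 g.py 35 0 230
```

```text
t 0.2 case tip [-516.7  537.9  221.6] F [ 0.3  0.1 -1. ] delta tool [-565.7  523.3   -7.8] yaw err 0.052 open 87.491608583473
```

Units first: shifts go in shares of 300 mm and turns go in shares of pi rad. So -165 mm / 300 = -0.55, 153 mm / 300 = 0.51, 0.052 rad / 3.1416 = 0.0166.

Call:
{"fn": "shift_gripper", "kwargs": {
  "increments": [
    [[0,0,0.0166,-0.1,0.0933,-0.0267,0],[0,0,0.0166,-0.2,0.1867,-0.0267,0],[0,0,0.0166,-0.3167,0.2933,-0.0267,0],[0,0,0.0166,-0.4333,0.4,-0.0267,0],[0,0,0.0166,-0.55,0.51,-0.0267,0]]
  ]
}}

```text
time: 0.7
tool_pos: [299.5, -399.1, 300.1]
ee_rot: [-0.126, 0.992, 0.0, 0.0]
force: [1.5, -1.4, 0.0]
opening: 55.4
gripper_force: 0.0
```

```bash
python3 g.py 35 0 230
```

```text
t 0.7 case tip [-354.2  380.2  230.1] F [-1.7 -1.1  0. ] delta tool [-3.798e+02  3.895e+02  2.000e-01] yaw err -0.001 open 55.36965336521559
```

In the tool's units: 175 mm / 300 = 0.5833, -170 mm / 300 = -0.5667.

Call:
{"fn": "shift_gripper", "kwargs": {
  "increments": [
    [[0,0,0,-0.1167,0.1167,0,0],[0,0,0,-0.2333,0.2333,0,0],[0,0,0,-0.35,0.35,0,0],[0,0,0,-0.4667,0.4667,0,0],[0,0,0,-0.5667,0.5833,0,0]]
  ],
  "quiet": true
}}

```text
ok
```

Call:
{"fn": "shift_gripper", "kwargs": {
  "increments": [
    [[0,0,0,-0.1167,0.1167,0,0],[0,0,0,-0.2333,0.2333,0,0],[0,0,0,-0.35,0.35,0,0],[0,0,0,-0.4667,0.4667,0,0],[0,0,0,-0.5667,0.5833,0,0]]
  ]
}}

```text
time: 1.7
tool_pos: [541.6, 25.4, 300.2]
ee_rot: [-0.126, 0.992, -0.0, 0.0]
force: [0.6, -0.9, -0.0]
opening: 0.4
gripper_force: 0.0
```

```bash
python3 g.py 35 0 190
```

```text
t 1.7 case tip [ -3.9  39.6 230.2] F [-1.  -0.4 -0. ] delta tool [-39.6  38.8  40.2] yaw err 0.0 open 0.44330699407058927
```

In the tool's units: 40 mm / 300 = 0.1333, -39 mm / 300 = -0.13.

Call:
{"fn": "shift_gripper", "kwargs": {
  "increments": [
    [[0,0,0,-0.0667,0.0633,0,0],[0,0,0,-0.13,0.13,0,0],[0,0,0,-0.13,0.13,0.0667,0],[0,0,0,-0.13,0.13,0.1333,0],[0,0,0,-0.13,0.13,0.1333,0]]
  ]
}}

```text
time: 2.2
tool_pos: [567.2, 70.7, 257.0]
ee_rot: [-0.126, 0.992, -0.0, -0.003]
force: [-0.3, -0.3, 0.0]
opening: 0.4
gripper_force: 0.0
```

```bash
python3 g.py 35 0 160
```

Run:
```python
from workcell import r
import cv2
o=[]
for n,(a,b,c,d) in {"top":(120,250,225,385),"scene":(170,300,180,340)}.items():
    o.append(cv2.resize(r.read_camera(n)["frame"][a:b,c:d,::-1].copy(),(490,398) if 0 else (400,325)))
cv2.imwrite("pics/b.png",cv2.hconcat(o))
```

```text
t 2.2 case tip [ 33.6   3.4 187. ] F [-0.2  0.4  0. ] delta tool [-3.6  1.4 27. ] yaw err -0.0 open 0.36525797479508515
```

View pics/b.png

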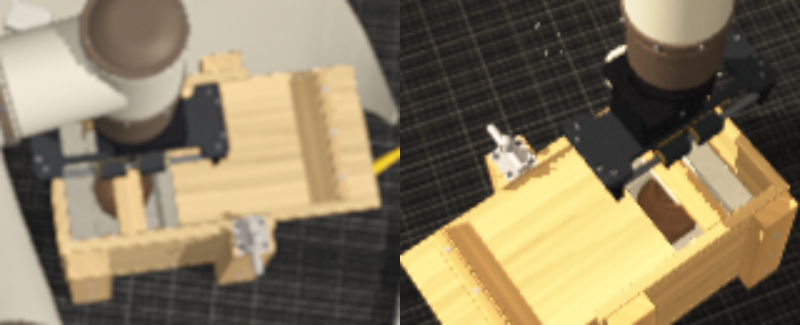

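Left, top view: the gripper is centred over the brace at about (130,165), clear of the walls. Right, scene view: the same. Now I'll press.

In the tool's units: 27 mm / 300 = 0.09, 23 mm / 300 = 0.0767.

Call:
{"fn": "shift_gripper", "kwargs": {
  "increments": [
    [[0,0,0,-0.01,0.0033,0.0267,0],[0,0,0,-0.01,0.0033,0.0433,0],[0,0,0,-0.01,0.0033,0.06,0],[0,0,0,-0.01,0.0033,0.0767,0],[0,0,0,-0.01,0.0033,0.09,0]]
  ]
}}

```text
time: 2.8
tool_pos: [571.5, 72.4, 234.1]
ee_rot: [-0.126, 0.992, -0.0, 0.0]
force: [-2.3, 0.5, 6.2]
opening: 0.7
gripper_force: 3.0
```

```bash
python3 g.py 35 0 154
```

```text
t 2.8 case tip [ 34.2  -1.2 164.1] F [1.  2.1 6.2] delta tool [ 1.2  0.8 10.1] yaw err 0.0 open 0.7390782550110329
```

In the tool's units: 8 mm / 300 = 0.0267, 6 mm / 300 = 0.02.

Call:
{"fn": "shift_gripper", "kwargs": {
  "increments": [
    [[0,0,0,0,0,0.01,0],[0,0,0,0,0,0.02,0],[0,0,0,0,0,0.0267,0],[0,0,0,0,0,0.0267,0]]
  ]
}}

```text
time: 3.2
tool_pos: [571.4, 72.4, 226.0]
ee_rot: [-0.126, 0.992, -0.0, 0.0]
force: [-0.9, 0.1, 4.0]
opening: 0.3
gripper_force: 2.1
```

```bash
python3 g.py 35 0 154
```

```text
t 3.2 case tip [ 34.2  -1.1 156. ] F [0.4 0.8 4. ] delta tool [1.1 0.8 1.9] yaw err -0.0 open 0.27638428103547674
```

Call:
{"fn": "shift_gripper", "kwargs": {
  "increments": [
    [[0,0,0,0,0,0.0033,0],[0,0,0,0,0,0.0067,0],[0,0,0,0,0,0.0067,0]]
  ]
}}

```text
time: 3.5
tool_pos: [571.5, 72.4, 224.1]
ee_rot: [-0.126, 0.992, -0.0, 0.0]
force: [-1.4, 0.8, 5.7]
opening: 0.3
gripper_force: 2.7
```

```bash
python3 g.py 35 0 154
```

```text
t 3.5 case tip [ 34.2  -1.2 154.1] F [1.1 1.2 5.7] delta tool [1.2 0.8 0.1] yaw err 0.0 open 0.26393090293112104
```

Tip is at 154.1 with only friction force so far. I'll creep until it bottoms out.

In the tool's units: 0.7 mm / 300 = 0.0023.

Call:
{"fn": "shift_gripper", "kwargs": {
  "increments": [
    [[0,0,0,0,0,0.0023,0],[0,0,0,0,0,0.0023,0]]
  ]
}}

```text
time: 3.7
tool_pos: [571.5, 72.4, 224.1]
ee_rot: [-0.126, 0.992, -0.0, 0.001]
force: [-3.1, -0.1, 8.4]
opening: 0.5
gripper_force: 4.2
```

```bash
python3 g.py 35 0 154
```

```text
t 3.7 case tip [ 34.2  -1.2 154.1] F [0.7 3.  8.4] delta tool [1.2 0.8 0.1] yaw err 0.0 open 0.5115317785963196
```

Call:
{"fn": "shift_gripper", "kwargs": {
  "increments": [
    [[0,0,0,0,0,0.0023,0],[0,0,0,0,0,0.0023,0]]
  ]
}}

```text
time: 3.9
tool_pos: [571.5, 72.4, 224.1]
ee_rot: [-0.126, 0.992, -0.0, 0.001]
force: [-5.1, -0.3, 10.6]
opening: 0.4
gripper_force: 5.6
```

```bash
python3 g.py 35 0 154
```

```text
t 3.9 case tip [ 34.2  -1.2 154.1] F [ 1.   5.  10.6] delta tool [1.2 0.8 0.1] yaw err 0.0 open 0.38520580270415
```

In the tool's units: 3 mm / 300 = 0.01, 1.5 mm / 300 = 0.005.

Call:
{"fn": "shift_gripper", "kwargs": {
  "increments": [
    [[0,0,0,0,0,0.005,0],[0,0,0,0,0,0.01,0],[0,0,0,0,0,0.01,0]]
  ]
}}

```text
time: 4.2
tool_pos: [571.5, 72.4, 223.9]
ee_rot: [-0.127, 0.992, -0.001, 0.001]
force: [-9.6, 0.4, 23.4]
opening: 0.3
gripper_force: 11.5
```

```bash
python3 g.py 35 0 154
```

```text
t 4.2 case tip [ 34.2  -1.2 153.9] F [ 2.8  9.2 23.4] delta tool [ 1.2  0.8 -0.1] yaw err 0.001 open 0.2723330200187318
```

Call:
{"fn": "shift_gripper", "kwargs": {
  "increments": [
    [[0,0,0,0,0,-0.0333,0],[0,0,0,0,0,-0.1333,0],[0,0,0,0,0,-0.2333,0],[0,0,0,0,0,-0.2667,0],[0,0,0,0,0,-0.2667,0]]
  ]
}}

```text
time: 4.7
tool_pos: [571.9, 72.6, 300.0]
ee_rot: [-0.126, 0.992, 0.001, 0.002]
force: [-0.0, 0.2, -0.2]
opening: 0.6
gripper_force: 0.0
```

```bash
python3 g.py -225 0 230
```

```text
t 4.7 case tip [ 34.3  -1.6 230. ] F [ 0.2 -0.  -0.2] delta tool [ 1.500e+00 -2.593e+02 -2.000e-01] yaw err -0.0 open 0.6324935894771093
```

Brace is seated: it stopped at 154 mm under 23 N. Next I'll move behind the finger block.

In the tool's units: -200 mm / 300 = -0.6667, -160 mm / 300 = -0.5333.

Call:
{"fn": "shift_gripper", "kwargs": {
  "increments": [
    [[0,0,0,0.0033,-0.1333,0,0],[0,0,0,0.0033,-0.2667,0,0],[0,0,0,0.0033,-0.4,0,0],[0,0,0,0.0033,-0.5333,0,0],[0,0,0,0.0033,-0.6667,0,0]]
  ],
  "quiet": true
}}

```text
ok
```

Call:
{"fn": "shift_gripper", "kwargs": {
  "increments": [
    [[0,0,0,0,-0.1,0,0],[0,0,0,0,-0.2067,0,0],[0,0,0,0,-0.2067,0.0667,0],[0,0,0,0,-0.2067,0.1333,0],[0,0,0,0,-0.2067,0.1333,0]]
  ]
}}

```text
time: 5.7
tool_pos: [633.7, -181.4, 252.8]
ee_rot: [-0.125, 0.992, 0.002, -0.005]
force: [-0.7, 0.1, -1.0]
opening: 0.4
gripper_force: 0.0
```

```bash
python3 g.py -228 0 170;  python3 - <<'E'
from workcell import r
import cv2
o=[]
for n,(a,b,c,d) in {"top":(120,250,245,405),"scene":(220,350,150,310)}.items():
    o.append(cv2.resize(r.read_camera(n)["frame"][a:b,c:d,::-1].copy(),(400,325)))
cv2.imwrite("pics/l.png",cv2.hconcat(o))
E
```

```text
t 5.7 case tip [-227.1    2.1  182.8] F [ 0.3  0.7 -1. ] delta tool [-2.3 -0.9 12.8] yaw err -0.002 open 0.44029586811038657
```

View pics/l.png

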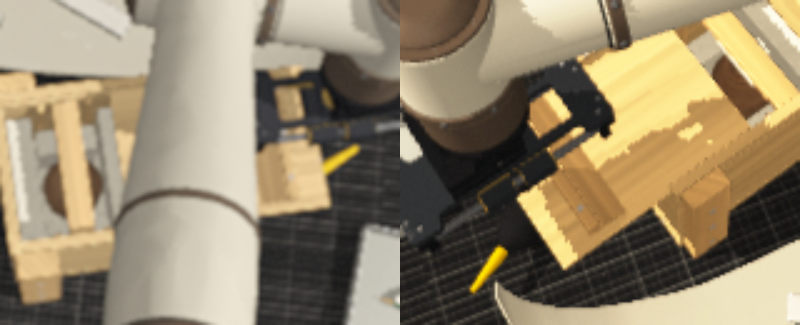

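The scene view shows the closed fingers above the lid's tail, behind the block at about (575,185). I'll descend gently.

In the tool's units: 16 mm / 300 = 0.0533, 12 mm / 300 = 0.04.

```bash
python3 g.py -228 0 170
```

```text
t 5.8 case tip [-227.7    0.3  187.3] F [ 0.1 -0.9  0.6] delta tool [-0.3 -0.4 17.3] yaw err -0.0 open 0.592927054291639
```

Call:
{"fn": "shift_gripper", "kwargs": {
  "increments": [
    [[0,0,0,0,0,0.02,0],[0,0,0,0,0,0.04,0],[0,0,0,0,0,0.0533,0],[0,0,0,0,0,0.0533,0]]
  ]
}}

```text
time: 6.2
tool_pos: [635.6, -181.2, 242.2]
ee_rot: [-0.126, 0.992, 0.0, -0.001]
force: [-0.3, 0.7, 0.3]
opening: 0.3
gripper_force: 0.0
```

```bash
python3 g.py -197 0 170
```

```text
t 6.2 case tip [-2.274e+02  2.000e-01  1.722e+02] F [0.7 0.1 0.3] delta tool [-0.2 30.4  2.2] yaw err -0.0 open 0.26593223949954203
```

In the tool's units: 20 mm / 300 = 0.0667, 16 mm / 300 = 0.0533.

Call:
{"fn": "shift_gripper", "kwargs": {
  "increments": [
    [[0,0,0,0,0.0133,0.0067,0],[0,0,0,0,0.0267,0.0067,0],[0,0,0,0,0.04,0.0067,0],[0,0,0,0,0.0533,0.0067,0],[0,0,0,0,0.0667,0.0067,0]]
  ]
}}

```text
time: 6.7
tool_pos: [630.9, -161.7, 241.1]
ee_rot: [-0.126, 0.992, -0.0, 0.0]
force: [-1.3, 0.2, 0.0]
opening: 0.6
gripper_force: 0.0
```

Call:
{"fn": "shift_gripper", "kwargs": {
  "increments": [
    [[0,0,0,0,0.02,0,0],[0,0,0,0,0.04,0,0],[0,0,0,0,0.06,0,0],[0,0,0,0,0.08,0,0],[0,0,0,0,0.1,0,0]]
  ]
}}

```text
time: 7.2
tool_pos: [623.4, -132.7, 241.3]
ee_rot: [-0.126, 0.992, -0.0, 0.0]
force: [0.3, -1.9, 1.6]
opening: 0.5
gripper_force: 1.0
```

```bash
python3 g.py -95 0 170
```

```text
t 7.2 case tip [-1.774e+02 -1.000e-01  1.713e+02] F [-1.9  0.2  1.6] delta tool [ 0.2 82.4  1.2] yaw err -0.0 open 0.513568039892283
```

Contact, at about 2 N. I'll keep pushing.

In the tool's units: 35 mm / 300 = 0.1167, 28 mm / 300 = 0.0933.

Call:
{"fn": "shift_gripper", "kwargs": {
  "increments": [
    [[0,0,0,0,0.0233,0,0],[0,0,0,0,0.0467,0,0],[0,0,0,0,0.07,0,0],[0,0,0,0,0.0933,0,0],[0,0,0,0,0.1167,0,0]]
  ]
}}

```text
time: 7.7
tool_pos: [614.3, -98.5, 240.6]
ee_rot: [-0.126, 0.992, 0.0, -0.0]
force: [0.4, -0.8, 0.8]
opening: 0.5
gripper_force: 0.6
```

Call:
{"fn": "shift_gripper", "kwargs": {
  "increments": [
    [[0,0,0,0,0.0233,0,0],[0,0,0,0,0.0467,0,0],[0,0,0,0,0.07,0,0],[0,0,0,0,0.0933,0,0],[0,0,0,0,0.1133,0,0]]
  ]
}}

```text
time: 8.2
tool_pos: [605.9, -65.6, 240.6]
ee_rot: [-0.126, 0.992, 0.0, -0.0]
force: [-0.9, -0.7, -0.3]
opening: 0.7
gripper_force: 0.3
```

```bash
python3 g.py -95 0 170
```

```text
t 8.2 case tip [-1.080e+02  1.000e-01  1.706e+02] F [-0.4  1.  -0.3] delta tool [-0.1 13.   0.6] yaw err -0.0 open 0.699760191317762
```

In the tool's units: 9 mm / 300 = 0.03, 6 mm / 300 = 0.02.

Call:
{"fn": "shift_gripper", "kwargs": {
  "increments": [
    [[0,0,0,0,0.01,0,0],[0,0,0,0,0.02,0,0],[0,0,0,0,0.03,0,0],[0,0,0,0,0.03,0,0]]
  ]
}}

```text
time: 8.6
tool_pos: [603.9, -57.2, 240.9]
ee_rot: [-0.126, 0.992, 0.0, 0.0]
force: [0.3, 0.1, 0.1]
opening: 0.5
gripper_force: 0.0
```

```bash
python3 g.py -95 0 170
```

```text
t 8.6 case tip [-9.940e+01 -1.000e-01  1.709e+02] F [ 0.  -0.3  0.1] delta tool [0.1 4.4 0.9] yaw err -0.0 open 0.47985078529005865
```

Call:
{"fn": "shift_gripper", "kwargs": {
  "increments": [
    [[0,0,0,0,0.005,0,0],[0,0,0,0,0.01,0,0],[0,0,0,0,0.0133,0,0],[0,0,0,0,0.0133,0,0]]
  ]
}}

```text
time: 9.0
tool_pos: [602.9, -53.6, 240.9]
ee_rot: [-0.126, 0.992, 0.0, 0.0]
force: [-0.5, -0.3, -0.5]
opening: 0.6
gripper_force: 0.2
```

```bash
python3 g.py -95 0 170
```

```text
t 9.0 case tip [-9.570e+01 -1.000e-01  1.709e+02] F [-0.2  0.6 -0.5] delta tool [0.1 0.7 0.9] yaw err -0.0 open 0.5972392097260436
```

In the tool's units: 4 mm / 300 = 0.0133, 2 mm / 300 = 0.0067.

Call:
{"fn": "shift_gripper", "kwargs": {
  "increments": [
    [[0,0,0,0,0.0067,0,0],[0,0,0,0,0.0133,0,0],[0,0,0,0,0.0133,0,0]]
  ]
}}

```text
time: 9.3
tool_pos: [601.9, -49.5, 240.9]
ee_rot: [-0.126, 0.992, 0.0, 0.0]
force: [0.5, -0.4, 0.8]
opening: 0.3
gripper_force: 0.1
```

```bash
python3 g.py -95 0 170
```

```text
t 9.3 case tip [-9.140e+01 -1.000e-01  1.709e+02] F [-0.5 -0.4  0.8] delta tool [ 0.1 -3.6  0.9] yaw err 0.0 open 0.26193519059386694
```

Call:
{"fn": "shift_gripper", "kwargs": {
  "increments": [
    [[0,0,0,0,0.005,0,0],[0,0,0,0,0.01,0,0],[0,0,0,0,0.01,0,0]]
  ]
}}

```text
time: 9.6
tool_pos: [601.1, -46.7, 240.9]
ee_rot: [-0.126, 0.992, 0.0, 0.0]
force: [-0.7, -0.4, -0.2]
opening: 0.2
gripper_force: 0.1
```

```bash
python3 g.py -95 0 170
```

```text
t 9.6 case tip [-8.850e+01 -1.000e-01  1.709e+02] F [-0.2  0.8 -0.2] delta tool [ 0.1 -6.5  0.9] yaw err -0.0 open 0.24347130631310787
```

In the tool's units: 3 mm / 300 = 0.01, 2 mm / 300 = 0.0067.

Call:
{"fn": "shift_gripper", "kwargs": {
  "increments": [
    [[0,0,0,0,0.0033,0,0],[0,0,0,0,0.0067,0,0],[0,0,0,0,0.01,0,0],[0,0,0,0,0.01,0,0]]
  ]
}}

```text
time: 10.0
tool_pos: [601.0, -45.4, 241.4]
ee_rot: [-0.126, 0.992, -0.001, 0.001]
force: [2.8, -7.3, -1.1]
opening: 0.1
gripper_force: 3.6
```

```bash
python3 g.py -95 0 170;  python3 - <<'E'
from workcell import r
import cv2
o=[]
for n,(a,b,c,d) in {"top":(120,250,225,385),"scene":(185,315,170,330)}.items():
    o.append(cv2.resize(r.read_camera(n)["frame"][a:b,c:d,::-1].copy(),(400,325)))
cv2.imwrite("pics/l2.png",cv2.hconcat(o))
E
```

```text
t 10.0 case tip [-87.3  -0.3 171.4] F [-7.8 -0.9 -1.1] delta tool [ 0.3 -7.7  1.4] yaw err -0.0 open 0.12113624150394227
```

View pics/l2.png

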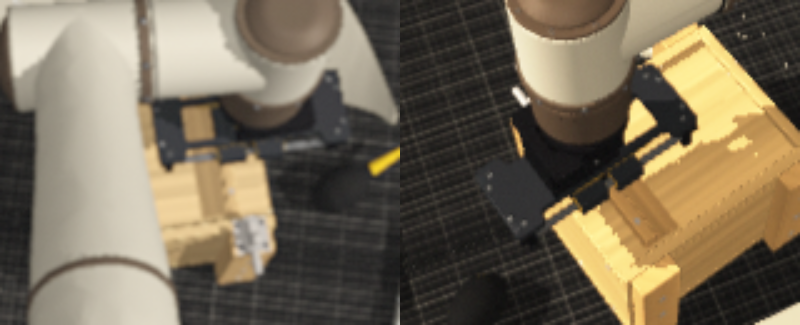

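The lid now covers the case opening completely, with the block at the -x end, and the force has started to rise. I'll confirm with a firmer push.

In the tool's units: 3 mm / 300 = 0.01, 1.5 mm / 300 = 0.005.

Call:
{"fn": "shift_gripper", "kwargs": {
  "increments": [
    [[0,0,0,0,0.005,0,0],[0,0,0,0,0.01,0,0],[0,0,0,0,0.01,0,0]]
  ]
}}

```text
time: 10.4
tool_pos: [600.9, -44.9, 242.3]
ee_rot: [-0.126, 0.992, -0.004, 0.001]
force: [3.8, -15.9, 0.6]
opening: 0.6
gripper_force: 7.9
```

```bash
python3 g.py -95 0 170
```

```text
t 10.4 case tip [-86.8  -0.3 172.3] F [-16.4   0.3   0.6] delta tool [ 0.3 -8.2  2.4] yaw err -0.0 open 0.5686990130185863
```

Call:
{"fn": "shift_gripper", "kwargs": {
  "increments": [
    [[0,0,0,0,-0.0133,0,0],[0,0,0,0,-0.0267,0,0],[0,0,0,0,-0.0333,-0.1,0],[0,0,0,0,-0.0333,-0.2167,0],[0,0,0,0,-0.0333,-0.2167,0]]
  ]
}}

```text
time: 10.9
tool_pos: [604.2, -50.4, 311.4]
ee_rot: [-0.127, 0.992, -0.0, 0.005]
force: [0.4, -0.4, -0.4]
opening: 0.5
gripper_force: 0.0
```

```bash
python3 g.py -88 135 235
```

```text
t 10.9 case tip [-92.9  -2.1 241.4] F [-0.5 -0.3 -0.4] delta tool [137.2   5.1   5. ] yaw err 0.001 open 0.4935607310501528
```

In the tool's units: 134 mm / 300 = 0.4467, 105 mm / 300 = 0.35.

Call:
{"fn": "shift_gripper", "kwargs": {
  "increments": [
    [[0,0,0,0.1167,0.0133,0,0],[0,0,0,0.2333,0.0133,0,0],[0,0,0,0.35,0.0133,0,0],[0,0,0,0.4467,0.0133,0,0],[0,0,0,0.4467,0.0133,0,0]]
  ]
}}

```text
time: 11.4
tool_pos: [468.0, -80.6, 305.8]
ee_rot: [-0.126, 0.992, 0.001, -0.001]
force: [0.4, -0.0, 0.5]
opening: -0.0
gripper_force: 0.0
```

```bash
python3 g.py -88 132 191;  python3 - <<'E'
from workcell import r
import cv2
o=[]
for n,(a,b,c,d) in {"top":(120,250,225,385),"scene":(185,315,170,330)}.items():
    o.append(cv2.resize(r.read_camera(n)["frame"][a:b,c:d,::-1].copy(),(400,325),interpolation=cv2.INTER_CUBIC))
cv2.imwrite("pics/k.png",cv2.hconcat(o))
E
```

```text
t 11.4 case tip [-88.1 137.3 235.8] F [-0.1 -0.4  0.5] delta tool [-5.3 -0.  44.8] yaw err -0.001 open -0.040813819844149606
```

View pics/k.png

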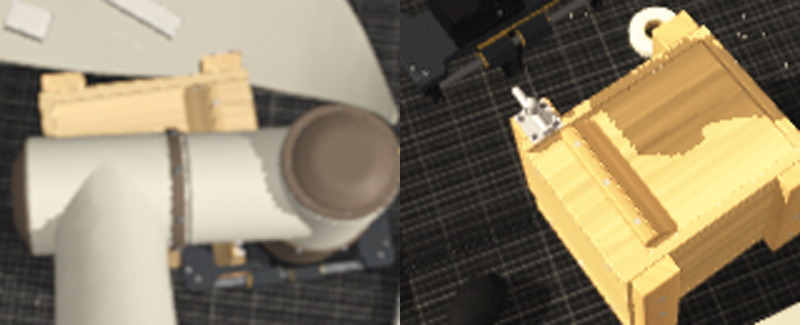

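In the scene view the lid is home and the bolt is still drawn back at about (535,115). The fingers are outboard of it. Next I'll descend and push.

In the tool's units: 44 mm / 300 = 0.1467, 42 mm / 300 = 0.14.

Call:
{"fn": "shift_gripper", "kwargs": {
  "increments": [
    [[0,0,0,-0.01,0,0.05,0],[0,0,0,-0.01,0,0.1,0],[0,0,0,-0.01,0,0.14,0],[0,0,0,-0.01,0,0.1467,0],[0,0,0,-0.01,0,0.1467,0]]
  ]
}}

```text
time: 12.0
tool_pos: [475.1, -79.3, 261.4]
ee_rot: [-0.126, 0.992, -0.0, -0.001]
force: [-0.3, 0.4, 0.5]
opening: 0.5
gripper_force: 0.0
```

```bash
python3 g.py -88 104 191
```

```text
t 12.0 case tip [-88.6 130.2 191.4] F [0.4 0.2 0.5] delta tool [-26.2   0.6   0.4] yaw err 0.0 open 0.4768008360943282
```

Call:
{"fn": "shift_gripper", "kwargs": {
  "increments": [
    [[0,0,0,-0.01,0,0,0],[0,0,0,-0.02,0,0,0],[0,0,0,-0.03,0,0,0],[0,0,0,-0.04,0,0,0],[0,0,0,-0.05,0,0,0]]
  ]
}}

```text
time: 12.5
tool_pos: [488.7, -76.0, 262.0]
ee_rot: [-0.126, 0.992, -0.0, -0.0]
force: [-2.5, -0.3, 0.7]
opening: 0.3
gripper_force: 1.2
```

```bash
python3 g.py -88 104 191
```

```text
t 12.5 case tip [-88.7 116.1 192. ] F [0.3 2.5 0.7] delta tool [-12.1   0.7   1. ] yaw err -0.0 open 0.2890628322120741
```

In the tool's units: -10 mm / 300 = -0.0333, -9 mm / 300 = -0.03.

Call:
{"fn": "shift_gripper", "kwargs": {
  "increments": [
    [[0,0,0,-0.01,0,0,0],[0,0,0,-0.02,0,0,0],[0,0,0,-0.03,0,0,0],[0,0,0,-0.0333,0,0,0]]
  ]
}}

```text
time: 12.9
tool_pos: [498.9, -73.3, 261.8]
ee_rot: [-0.126, 0.992, 0.0, 0.0]
force: [-2.2, 1.0, 0.6]
opening: 0.7
gripper_force: 1.1
```

```bash
python3 g.py -88 104 191
```

```text
t 12.9 case tip [-88.7 105.6 191.8] F [1.5 1.9 0.6] delta tool [-1.6  0.7  0.8] yaw err -0.0 open 0.7120156178058654
```

Call:
{"fn": "shift_gripper", "kwargs": {
  "increments": [
    [[0,0,0,-0.005,0,0,0],[0,0,0,-0.01,0,0,0],[0,0,0,-0.01,0,0,0]]
  ]
}}

```text
time: 13.2
tool_pos: [500.6, -72.9, 261.7]
ee_rot: [-0.126, 0.992, -0.0, -0.001]
force: [-4.7, -0.7, 3.3]
opening: 0.6
gripper_force: 2.5
```

```bash
python3 g.py -88 104 191
```

```text
t 13.2 case tip [-88.7 103.8 191.7] F [0.5 4.7 3.3] delta tool [0.2 0.7 0.7] yaw err -0.0 open 0.5561008149849309
```

Stopping at y 103.8, as expected for the end of travel (104). I'll press firmer, back off, lift and look.

In the tool's units: -3 mm / 300 = -0.01, -2 mm / 300 = -0.0067.

Call:
{"fn": "shift_gripper", "kwargs": {
  "increments": [
    [[0,0,0,-0.0067,0,0,0],[0,0,0,-0.01,0,0,0],[0,0,0,-0.01,0,0,0]]
  ]
}}

```text
time: 13.5
tool_pos: [501.3, -72.7, 261.6]
ee_rot: [-0.126, 0.992, -0.0, -0.004]
force: [-10.7, -0.5, 6.9]
opening: -0.0
gripper_force: 5.4
```

```bash
python3 g.py -88 104 191
```

```text
t 13.5 case tip [-88.7 103.1 191.6] F [ 2.2 10.5  6.9] delta tool [0.9 0.7 0.6] yaw err -0.001 open -0.014905510766076522
```

Call:
{"fn": "shift_gripper", "kwargs": {
  "increments": [
    [[0,0,0,0.0267,0,0,0],[0,0,0,0.0667,0,0,0],[0,0,0,0.0833,0,-0.0667,0],[0,0,0,0.0833,0,-0.1667,0],[0,0,0,0.0833,0,-0.2167,0]]
  ]
}}

```text
time: 14.0
tool_pos: [480.9, -78.2, 329.5]
ee_rot: [-0.126, 0.992, -0.0, 0.003]
force: [-0.6, 0.9, 0.3]
opening: 0.5
gripper_force: 0.0
```

Call:
{"fn": "shift_gripper", "kwargs": {
  "increments": [
    [[0,0,0,0.1333,0,0,0],[0,0,0,0.2333,0,0,0],[0,0,0,0.3333,0,0,0],[0,0,0,0.3333,0,0,0]]
  ]
}}

```text
time: 14.4
tool_pos: [380.4, -103.7, 327.1]
ee_rot: [-0.126, 0.992, 0.0, 0.001]
force: [0.4, 0.6, -0.6]
opening: 0.1
gripper_force: 0.0
```

Run:
```python
from workcell import r
import cv2
o=[]
for n,(a,b,c,d) in {"top":(120,250,225,385),"scene":(185,315,170,330)}.items():
    o.append(cv2.resize(r.read_camera(n)["frame"][a:b,c:d,::-1].copy(),(400,325),interpolation=cv2.INTER_CUBIC))
cv2.imwrite("pics/e.png",cv2.hconcat(o))
```

```text
(no output)
```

View pics/e.png

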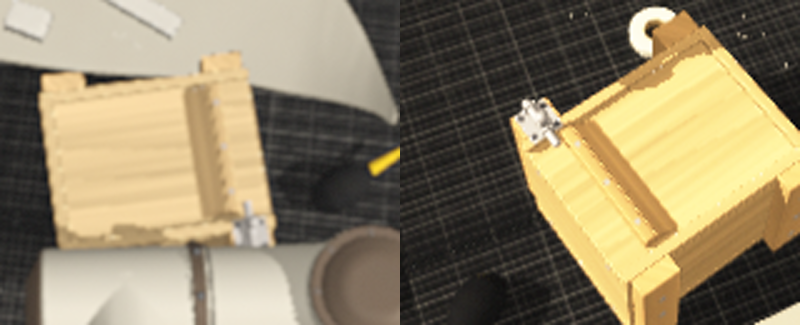

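The lid is home and the bolt lies over its tail, at (558,138) in the scene half and (248,210) in the top half. The robot is clear.

```bash
python3 -c "
from workcell import r; print(r.job_done())"
```

```text
the job is handed in; nothing more can be done
None
```

The job is handed in at about 14.5 s on the robot's clock: the brace is seated, the lid is home and the bolt is across, done in that order; the hand-in returned no verdict.

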